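Stand the tilted transmitter jig upright and pin it

ROBOT

A 6-joint arm with a two-finger parallel gripper is mounted at the origin on the work surface. World frame = base frame: x ahead of the robot, y to its left, z up, the work surface at z = 0. Lengths are in m, angles in rad, forces in N, time in s.
With the tool pointing down it reaches from about 0.35 to 0.975 m from the base axis. Payload 4.9 kg.
Tool frame: the origin (TCP) lies between the finger pads; the fingertips stand 19 mm ahead of it and the grasp point (between the pads) is the TCP; z points along the fingers, y is the line along which they close (so a half turn about z gives the same grasp; the last joint's range is limited). The gripper opens to 85 mm and grips with 20 to 120 N. Pads are 22 mm wide; open, the fingers measure 114 mm over their backs; the gripper's body (76 mm by 85 mm) begins 54 mm behind the grasp point. The pads swing forward as they close: fully open they stand 13 mm farther back than shut.
Start: joints at [-1.28, 0.053, 1.613, -0, 1.476, -0.119], TCP at [0.249, -0.573, 0.25] pointing down, gripper open.
Joint ranges: [-3.01, 3.01], [-1.01, 2.22], [0.06, 2.58], [-1.02, 4.17], [0.09, 2.62], [-3.14, 3.14]. Speed limits (rad/s): [2.57, 2.57, 3.14, 3.14, 3.14, 3.14].

INTERFACE

Orientations are given as a rotation vector (axis times angle).
In Python, from station import ctrl gives the robot as it stands. The module is installed in compiled form; this text tells all that it offers.
- The arm moves only by the tool servo_tool, never from a script. Its argument "increments" is a list that holds one entry, the list of rows, each a list of 5 numbers: the finger opening in cm, from 0 to 8.54, then the shift along the tool's x, y, z in cm, then the turn about the tool's z in degrees. A call has 1 to 5 rows; each row is the pose to reach, as a shift and turn from the pose commanded when the call began, along the tool's axes at that moment; what a row does not reach only later rows make up. A row lasts 1/10 s, in which the tool goes at most 50 mm and 8.59 degrees, less where a joint would pass 70% of its speed; a pose out of reach is approached as far as the arm can. A call with a gripper value outside its range is refused whole. The fingers move at their own pace and stop on an object; "newtons" is the grip in N (left out, the last holds). Time passes only in rows, so rows that repeat a pose let the fingers close. It gives the time, the measured TCP pose, the force, the opening and the grip force at its end, in the units of the state.
- ctrl.get_obs(): the state, without advancing time (a new reading comes with each control period).
- ctrl.get_image(name): name is "side" or "top"; returns a dict with "img" (420x560x3 uint8, red, green, blue), "fx", "fy", "cx", "cy" (pixels), "rvec" (rotation vector, rad) and "tvec" (3), from world to camera coordinates, as OpenCV has them. Camera axes: x right, y down, z forward; pixel columns grow to the right and rows downward; lengths in m; the calibration is good to about 2 mm. A picture is of the moment at which its call begins. There is no depth.
- ctrl.finish_job(): hands the job in; it is judged then, once.
The state is a dict: "t": time; "q": joint angles; "dq": joint speeds; "effort": joint torques, N m; "tool_pos": TCP position; "tool_rot": TCP orientation; "contact_force": force on the tool from outside, world axes, zero at the start; "wrist_torque": the same for the moment, N m; "opening": finger opening in m; "grip_force": force on a finger pad.
Only numpy, scipy, OpenCV 4.12 (cv2) and the standard library are available. Lean on these libraries where they do the work, as an engineer would, in place of code of your own. Each camera call takes 0.05 s, during which the arm holds its last target. There are 200 camera calls.

TASK

The tilting jig on the assembly bench holds a blue pressure transmitter leaning over. Swing it by its side lever until it stands fully upright against its stop, then take the locking pin with the tall round knob from the wooden rack and put it fully home, down through the jig's tongue into the lock block, so the jig cannot swing back.

Things in the scene. Friction and masses are not known exactly. Their poses are not given: they have to be found in the camera images.
- tilt (a joint): Swing of the cradle with the blue transmitter about its trunnion axis, rad: 0 = upright at a hard stop, positive = top leaning to the jig's +x side, at most 1.1. Stiff (about 10 N at the lever's grip), it stays where left. The axis is level, 125 mm above the bench, parallel to lock_hole's y and 55 mm below that point.
- lever_grip (a point): On the centreline of the lever's round black grip bar (18 mm thick, 75 mm long, parallel to the axis, on the jig's +y side), free 33 mm outwards and 38 mm inwards of here, where the flat lever is. It circles the axis at 100 mm radius, straight above it when upright (225 mm above the bench). The point turns with the cradle; y along the bar.
- lock_hole (a point): Mouth centre of the upright 17 mm hole in the jig's fixed lock block, 180 mm above the bench; jig bolted down. z up, y along the axis to the lever (lever_grip is 278 mm along +y), x where the cradle leans. A 6 mm steel tongue with a 19 mm hole swings over it: upright, the holes line up, tongue top 12 mm above here. Transmitter centred 118 mm along +y, upright top 51 mm above here.
- lock_pin: Steel pin 12 mm thick, 50 mm long, tip tapered, under a black round knob 26 mm wide, 34 mm tall. Origin at the tip, z up to the knob. Stands in a wooden rack (200 x 70 mm, 60 mm tall, knob on its top), holes 62 mm apart in a row pointing roughly away from the robot (x). Not wanted: plug with low 38 mm disc head, pin with 60 mm T-bar. Home: knob on tongue, tip 38 mm below lock_hole.
There are look-alikes about, which are no part of the job. Leave any orange or pink look-alike of the lock_pin alone.

How it is judged:
By the outcome, as a careful person would: the job done as asked, in the order asked, and still so for the second after the job is handed in, with the robot touching nothing.
It also fails if it takes over 51 s, if anything falls off the work surface, if the arm or the gripper's body presses on something with over 40 N, if the wrist force passes 120 N, or if a joint passes its speed limit or range.

## Working session

There is one attempt and no reset: what is moved stays moved. The work goes in short steps, Python scripts to look and compute and a tool call to move; the robot and the scene stay as the last step left them, time stands still between calls to the robot, and variables do not carry over. Pictures are saved under pics/ and viewed, at most 10 in all, crops included, and the job is handed in when it is done.

Besides the shell and the picture viewer there is one more tool, called after "Request:" in YAML: its name, and indented under it one key for each argument. servo_tool: Moves the arm, as the interface text tells. Its arguments: {"type":"object","properties":{"increments":{"type":"array"},"newtons":{"type":"number"}},"required":["increments"]}

```bash
mkdir -p pics
cat > h.py <<'E'
import numpy as np, cv2
from station import ctrl
def grab(n):
    d=ctrl.get_image(n); np.save('pics/%s.npy'%n,d,allow_pickle=True); return d
def load(n): return np.load('pics/%s.npy'%n,allow_pickle=True).item()
def K(d): return np.array([[d['fx'],0,d['cx']],[0,d['fy'],d['cy']],[0,0,1.]])
def ray(d,u,v):
    R=cv2.Rodrigues(np.array(d['rvec'],float))[0]; t=np.array(d['tvec'],float)
    return -R.T@t, R.T@np.linalg.inv(K(d))@[u,v,1]
def onz(d,u,v,z):
    c,r=ray(d,u,v); return c+r*(z-c[2])/r[2]
def tri(d1,p1,d2,p2):
    c1,r1=ray(d1,*p1); c2,r2=ray(d2,*p2)
    s=np.linalg.lstsq(np.c_[r1,-r2],c2-c1,rcond=None)[0]
    a=c1+s[0]*r1; b=c2+s[1]*r2; return (a+b)/2, np.linalg.norm(a-b)
def proj(d,P): return cv2.projectPoints(np.array(P,float).reshape(-1,3),np.array(d['rvec'],float),np.array(d['tvec'],float),K(d),None)[0][:,0]
def save(d,f,box=None,s=1):
    im=d['img'][:,:,::-1]
    if box: im=im[box[1]:box[3],box[0]:box[2]]
    cv2.imwrite(f,cv2.resize(im,None,fx=s,fy=s,interpolation=cv2.INTER_CUBIC))
E
python3 - <<'E'
from h import *
np.set_printoptions(precision=3,suppress=True)
for n in('side','top'):
    d=grab(n); save(d,'pics/%s0.png'%n,None,1.4); print(n,ray(d,280,210),d['fx'])
print(ctrl.get_obs())
E
```

```text
side (array([ 0.19 , -0.796,  0.892]), array([ 0.281,  0.663, -0.694])) 455.9597871599814
top (array([ 0.416, -0.022,  1.252]), array([ 0.097, -0.016, -0.995])) 477.4732239799979
{'t': 0.1, 'q': array([-1.28 ,  0.053,  1.614,  0.   ,  1.476, -0.119]), 'dq': array([-0.   ,  0.   , -0.002, -0.001, -0.001,  0.   ]), 'effort': array([  0.001, -39.491, -37.136,  -0.   ,   0.004,  -0.   ]), 'tool_pos': array([ 0.249, -0.573,  0.249]), 'tool_rot': array([-3.074, -0.639,  0.   ]), 'contact_force': array([ 0.672, -0.193, -0.847]), 'wrist_torque': array([ 0.039, -0.021,  0.022]), 'grip_force': 0.0, 'opening': 0.08550915599359918}
```

View pics/side0.png

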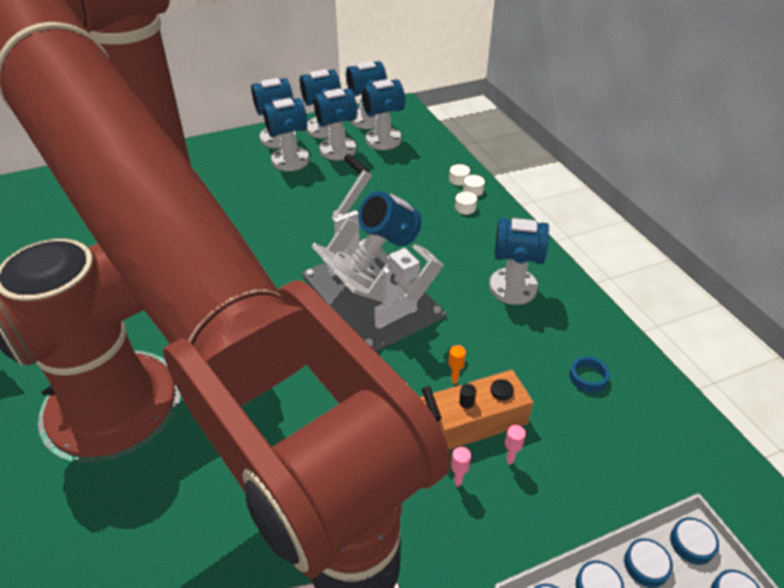

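View pics/top0.png

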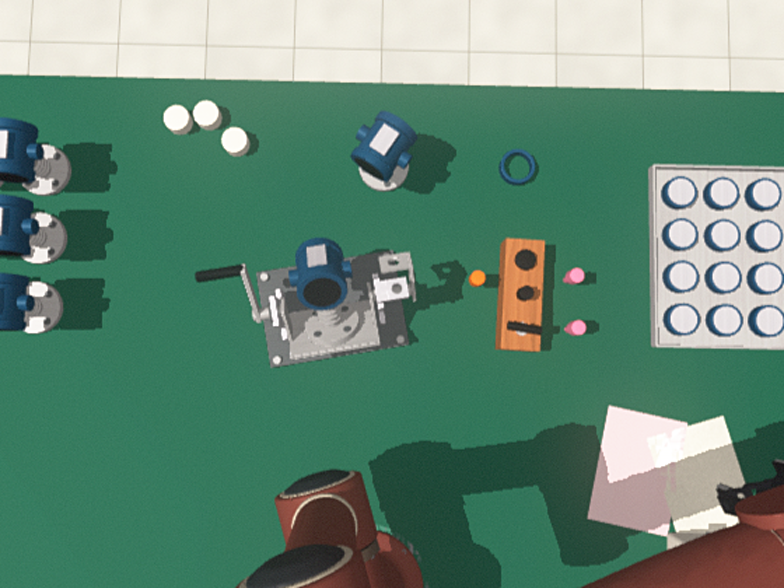

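The side view shows the jig at (375,250) with its lever grip at (357,163), and the rack at (480,405) with three black heads. In the top view the grip bar is at (220,273), the lock block hole at (397,290) and the tongue at (393,262). The rack heads in the top view are a disc (525,260), a round knob (525,293) and a T-bar (523,327). The orange (478,278) and pink (575,276; 576,327) look-alikes stand outside the rack. The middle head, tall and round, fits the description. I'll confirm it in a crop.

Run:
```python
from h import *
s=load('side');t=load('top')
a=cv2.resize(s['img'][255:330,290:390],(400,300),interpolation=2);b=cv2.resize(t['img'][160:260,340:440],(400,300),interpolation=2)
c=cv2.resize(t['img'][165:265,130:310],(540,300),interpolation=2); e=cv2.resize(s['img'][100:250,205:330],(250,300),interpolation=2)
cv2.imwrite('pics/crop1.png',np.vstack([np.hstack([a,b]),np.hstack([c,e])+0 if 0 else np.hstack([c,e[:, :]])[:, :790].copy() if 0 else cv2.resize(np.hstack([c,e]),(800,300))])[:,:,::-1])
np.set_printoptions(precision=4,suppress=True)
def dark(d,box):
    x0,y0,x1,y1=box; m=(d['img'][y0:y1,x0:x1].max(2)<50).astype(np.uint8)
    n,l,st,ce=cv2.connectedComponentsWithStats(m)
    for i in range(1,n):
        if st[i,4]>25:
            p=np.argwhere(l==i)[:,::-1]+[x0,y0]; r=cv2.minAreaRect(p.astype(np.float32)); print(st[i,4],ce[i]+[x0,y0],cv2.boxPoints(r).round(1).tolist())
print('top rack');dark(t,(350,165,395,255)); print('top grip');dark(t,(135,180,178,210))
print('side rack');dark(s,(295,262,380,315)); print('side grip');dark(s,(240,105,268,130))
print(onz(t,397/1.4,290/1.4,.18), onz(t,525/1.4,293/1.4,.094))
```

```text
top rack
top grip
32 [148.0625 198.4375] [[140.0, 198.0], [159.0, 196.8000030517578], [159.10000610351562, 199.10000610351562], [140.10000610351562, 200.3000030517578]]
side rack
141 [358.6809 278.227 ] [[351.0, 272.0], [365.0, 272.0], [365.0, 285.0], [351.0, 285.0]]
114 [333.7719 283.4211] [[329.0, 275.0], [338.0, 275.0], [338.0, 290.0], [329.0, 290.0]]
65 [307.9846 288.8923] [[301.29998779296875, 278.29998779296875], [305.6000061035156, 276.6000061035156], [314.3999938964844, 298.3999938964844], [310.1000061035156, 300.20001220703125]]
side grip
63 [251.6349 116.746 ] [[245.5, 113.5], [249.5, 109.5], [259.5, 119.5], [255.5, 123.5]]
[ 0.5266 -0.0471  0.18  ] [ 0.5344 -0.2727  0.094 ]
```

View pics/crop1.png

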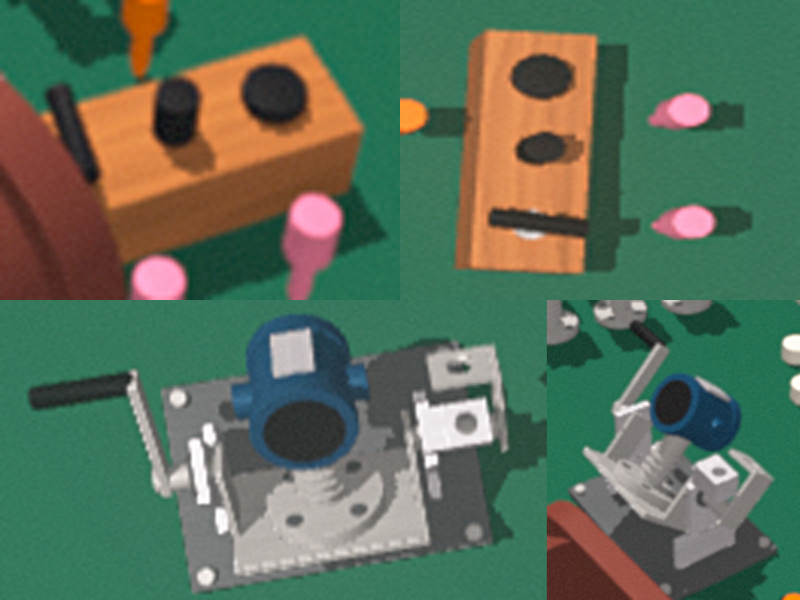

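Run:
```python
from h import *
s=load('side');t=load('top')
np.set_printoptions(precision=4,suppress=True)
C=lambda x,y:(130+x/(800/790*3),165+(y-300)/3)
bolts=[onz(t,*C(*p),.012) for p in((205,577),(475,530),(178,397),(443,350))]
print('bolts',bolts)
yv=bolts[0]-bolts[1]+bolts[2]-bolts[3]; yaw=np.arctan2(-yv[0],yv[1]); print('yaw',np.degrees(yaw))
H=onz(t,*C(466,422),.18);print('hole',H)
print('hole side tri',tri(t,C(466,422),s,(205+(720-547)/(253/250*0+253/125.),100+(471-300)/2.)))
ex=np.array([np.cos(yaw),np.sin(yaw),0]);ey=np.array([-ex[1],ex[0],0])
ax=H-[0,0,.055]
# bar: px outer/inner
for pt,ps in (((36,398),(636,327)),((130,382),(664,347))):
    q=tri(t,C(*pt),s,(205+(ps[0]-547)/2.024,100+(ps[1]-300)/2.)); r=q[0]-ax; print('bar',q,r@ex,r@ey,r[2])
for th in np.arange(.4,1.2,.1):
    g=ax+.278*ey+.1*(np.sin(th)*ex+np.array([0,0,np.cos(th)])); print(round(th,1),g,proj(t,[g+.033*ey,g-.038*ey]).ravel(),proj(s,[g+.033*ey,g-.038*ey]).ravel())
print('seen',C(36,398),C(130,382),'side',205+(636-547)/2.024,113.5,205+(664-547)/2.024,123.5)
m=(t['img'].max(2)<75)[196:222,362:390]; p=np.argwhere(m).mean(0); print(m.sum(),p[::-1]+[362,196])
print('knob',tri(t,p[::-1]+[362,196],s,(333.8,283)))
# knob top
print(tri(t,(340+(541-400)/4,160+148/3),s,(290+178/4,255+95/4)))
a,b=[onz(t,340+(x-400)/4,160+y/3,.0605) for x,y in((541,76),(533,225))]; print('row',a,b)
```

```text
bolts [array([0.4095, 0.1691, 0.012 ]), array([ 0.454 , -0.0598,  0.012 ]), array([0.565 , 0.1972, 0.012 ]), array([ 0.6107, -0.0296,  0.012 ])]
yaw 11.208035376138188
hole [ 0.5299 -0.0466  0.18  ]
hole side tri (array([ 0.5316, -0.0472,  0.1796]), np.float64(0.0034812126980214362))
bar (array([0.542 , 0.268 , 0.1945]), np.float64(0.0036940163165113025)) 0.07303956267782759 0.30631630784720976 0.06954098316929613
bar (array([0.5558, 0.1985, 0.1993]), np.float64(0.006131118720080207)) 0.07306733401971555 0.2354359789395784 0.07433075981211362
0.4 [0.5141 0.2336 0.2171] [139.6014 211.3354 172.0048 205.6171] [236.5648 109.511  249.8664 121.1787]
0.5 [0.5229 0.2354 0.2128] [139.5147 207.4757 171.7613 201.7922] [239.4568 109.8977 252.7889 121.5165]
0.6 [0.5313 0.237  0.2075] [139.5727 203.911  171.6382 198.266 ] [242.1895 110.6032 255.5418 122.1811]
0.7 [0.5391 0.2386 0.2015] [139.7722 200.6798 171.6348 195.0764] [244.7362 111.6147 258.0984 123.1596]
0.8 [0.5462 0.24   0.1947] [140.1081 197.8147 171.749  192.2554] [247.0729 112.9164 260.4349 124.4362]
0.9 [0.5527 0.2413 0.1872] [140.5737 195.3418 171.9771 189.8286] [249.179  114.4896 262.5308 125.9923]
1.0 [0.5584 0.2424 0.179 ] [141.1607 193.281  172.3138 187.8152] [251.0369 116.3133 264.369  127.8067]
1.1 [0.5633 0.2434 0.1704] [141.8597 191.6457 172.7528 186.2283] [252.6325 118.3648 265.9359 129.8563]
seen (141.85, 197.66666666666666) (172.79166666666666, 192.33333333333334) side 248.97233201581028 113.5 262.80632411067194 123.5
104 [377.2692 209.0865]
knob (array([ 0.5359, -0.2806,  0.0829]), np.float64(0.0006167683267781268))
(array([ 0.5369, -0.275 ,  0.0902]), np.float64(0.004663719943017544))
row [ 0.5987 -0.2805  0.0605] [ 0.4731 -0.2756  0.0605]
```

The crop confirms the middle head is the tall round knob, the one wanted, at about (0.536,-0.277). The disc is beyond it and the T-bar is nearer. The jig's yaw is about 11°, with tilt about 0.8 and the grip near (0.546,0.240,0.195). Next I plan the approach.

```bash
cat >> h.py <<'E'
def plan(wps, start=None):
    """wps: (x,y,z,tool-x yaw deg,rows,opening). prints rows for calls of 5 in tool axes"""
    o=ctrl.get_obs(); R=cv2.Rodrigues(np.array(o['tool_rot']))[0]
    p=np.array(o['tool_pos']) if start is None else np.array(start[:3]); yaw=np.degrees(np.arctan2(R[1,0],R[0,0])) if start is None else start[3]
    rows=[]
    for x,y,z,w,n,op in wps:
        q=np.array([x,y,z])
        rows+=[(p+(q-p)*k/n,yaw+(w-yaw)*k/n,op) for k in range(1,n+1)]; last=(q,w); p0,y0=p,yaw; p,yaw=q,w
    o=ctrl.get_obs() if start is None else None
    p=np.array(o['tool_pos']) if start is None else np.array(start[:3]); yaw=np.degrees(np.arctan2(R[1,0],R[0,0])) if start is None else start[3]
    for i in range(0,len(rows),5):
        c,s=np.cos(np.radians(yaw)),np.sin(np.radians(yaw)); A=np.array([[c,s,0],[s,-c,0],[0,0,-1]])
        print([[op]+[round(float(v),1) for v in A.T@(q-p) @ np.eye(3)*100] if 0 else [op]+[round(float(v),1) for v in 100*(A.T@(q-p) if 0 else A.T@(q-p))]+[round(float(yaw-w),1)] for q,w,op in rows[i:i+5]])
        p,yaw=rows[min(i+4,len(rows)-1)][:2]
E
python3 - <<'E'
from h import *
R=cv2.Rodrigues(np.array(ctrl.get_obs()['tool_rot']))[0]; print(R.round(3))
plan([(.40,-.20,.33,65,10,5.0),(.548,.245,.30,101.2,12,5.0),(.548,.245,.30,101.2,3,5.0)])
E
```

```text
[[ 0.917  0.398 -0.001]
 [ 0.398 -0.917  0.002]
 [ 0.    -0.002 -1.   ]]
[[5.0, 2.9, -2.8, -0.8, -4.2], [5.0, 5.7, -5.6, -1.6, -8.3], [5.0, 8.6, -8.4, -2.4, -12.5], [5.0, 11.5, -11.3, -3.2, -16.6], [5.0, 14.4, -14.1, -4.0, -20.8]]
[[5.0, 3.7, -1.6, -0.8, -4.2], [5.0, 7.4, -3.2, -1.6, -8.3], [5.0, 11.0, -4.8, -2.4, -12.5], [5.0, 14.7, -6.5, -3.2, -16.6], [5.0, 18.4, -8.1, -4.0, -20.8]]
[[5.0, 3.9, -0.4, 0.3, -3.0], [5.0, 7.8, -0.9, 0.5, -6.0], [5.0, 11.6, -1.3, 0.8, -9.0], [5.0, 15.5, -1.8, 1.0, -12.1], [5.0, 19.4, -2.2, 1.3, -15.1]]
[[5.0, 3.9, 0.6, 0.3, -3.0], [5.0, 7.7, 1.2, 0.5, -6.0], [5.0, 11.6, 1.7, 0.8, -9.1], [5.0, 15.5, 2.3, 1.0, -12.1], [5.0, 19.3, 2.9, 1.3, -15.1]]
[[5.0, 3.6, 1.6, 0.3, -3.0], [5.0, 7.2, 3.1, 0.5, -6.0], [5.0, 7.2, 3.1, 0.5, -6.0], [5.0, 7.2, 3.1, 0.5, -6.0], [5.0, 7.2, 3.1, 0.5, -6.0]]
```

Request:
servo_tool:
  increments:
    - [[5.0,2.9,-2.8,-0.8,-4.2],[5.0,5.7,-5.6,-1.6,-8.3],[5.0,8.6,-8.4,-2.4,-12.5],[5.0,11.5,-11.3,-3.2,-16.6],[5.0,14.4,-14.1,-4.0,-20.8]]
  newtons: 40

```text
t: 0.6
tool_pos: [0.3251, -0.3848, 0.29]
tool_rot: [-2.908, -1.187, -0.0]
contact_force: [0.2, -1.0, -0.1]
opening: 0.0498
grip_force: 0.0
```

Request:
servo_tool:
  increments:
    - [[5.0,3.7,-1.6,-0.8,-4.2],[5.0,7.4,-3.2,-1.6,-8.3],[5.0,11.0,-4.8,-2.4,-12.5],[5.0,14.7,-6.5,-3.2,-16.6],[5.0,18.4,-8.1,-4.0,-20.8]]

```text
t: 1.1
tool_pos: [0.4002, -0.1984, 0.3302]
tool_rot: [-2.646, -1.693, 0.0]
contact_force: [0.1, -0.3, -0.8]
opening: 0.0497
grip_force: 0.0
```

Request:
servo_tool:
  increments:
    - [[5.0,3.9,-0.4,0.3,-3.0],[5.0,7.8,-0.9,0.5,-6.0],[5.0,11.6,-1.3,0.8,-9.0],[5.0,15.5,-1.8,1.0,-12.1],[5.0,19.4,-2.2,1.3,-15.1]]

```text
t: 1.6
tool_pos: [0.4619, -0.0132, 0.3169]
tool_rot: [-2.401, -2.026, 0.0]
contact_force: [0.4, -0.0, 0.3]
opening: 0.0502
grip_force: 0.0
```

Request:
servo_tool:
  increments:
    - [[5.0,3.9,0.6,0.3,-3.0],[5.0,7.7,1.2,0.5,-6.0],[5.0,11.6,1.7,0.8,-9.1],[5.0,15.5,2.3,1.0,-12.1],[5.0,19.3,2.9,1.3,-15.1]]

```text
t: 2.1
tool_pos: [0.5234, 0.1721, 0.3037]
tool_rot: [-2.114, -2.324, 0.001]
contact_force: [0.2, -0.3, 1.0]
opening: 0.05
grip_force: 0.0
```

Request:
servo_tool:
  increments:
    - [[5.0,3.6,1.6,0.3,-3.0],[5.0,7.2,3.1,0.5,-6.0],[5.0,7.2,3.1,0.5,-6.0],[5.0,7.2,3.1,0.5,-6.0],[5.0,7.2,3.1,0.5,-6.0]]

```text
t: 2.6
tool_pos: [0.5474, 0.2442, 0.299]
tool_rot: [-1.993, -2.428, 0.001]
contact_force: [-0.1, 0.9, 0.3]
opening: 0.0501
grip_force: 0.0
```

Request:
servo_tool:
  increments:
    - [[5.0,0,0,3,0],[5.0,0,0,6,0],[5.0,0,0,8.5,0],[5.0,0,0,10.2,0],[5.0,0,0,10.2,0]]

```text
t: 3.1
tool_pos: [0.546, 0.2435, 0.1943]
tool_rot: [-1.992, -2.425, 0.007]
contact_force: [-0.0, -1.0, 0.0]
opening: 0.05
grip_force: 0.0
```

Run:
```python
from h import *
s=grab('side');t=grab('top')
a=cv2.resize(s['img'][90:240,200:350],(400,400),interpolation=2);b=cv2.resize(t['img'][140:280,120:260],(400,400),interpolation=2)
cv2.imwrite('pics/c2.png',np.hstack([a,b])[:,:,::-1])
```

```text
(no output)
```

View pics/c2.png

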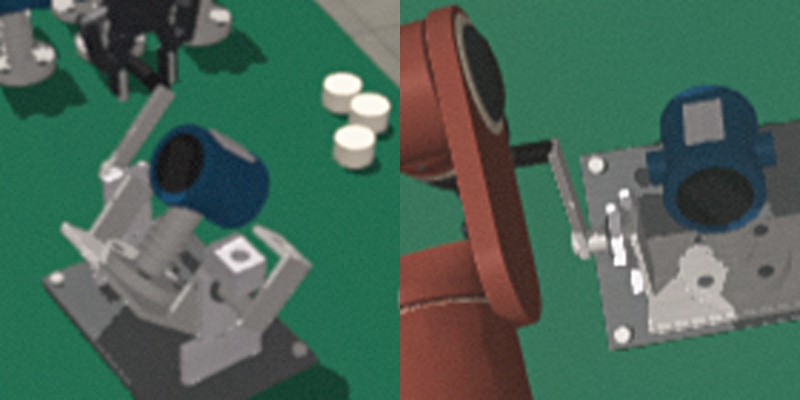

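The bar sits between the fingers: in the side crop the fingers are at (122,85) and (168,75), with the bar at (150,72). I'll narrow the jaws loosely and follow the arc.

Request:
servo_tool:
  increments:
    - [[2.6,0,0,0,0],[2.6,0,0,0,0],[2.6,0,-0.4,-0.3,0],[2.6,0,-0.7,-0.7,0],[2.6,0,-1.1,-1.0,0]]

```text
t: 3.7
tool_pos: [0.5386, 0.2431, 0.2082]
tool_rot: [1.99, 2.426, 0.009]
contact_force: [10.1, 2.2, -4.8]
opening: 0.0257
grip_force: 5.0
```

Request:
servo_tool:
  increments:
    - [[2.6,0,-0.4,-0.3,0],[2.6,0,-0.8,-0.6,0],[2.6,0,-1.3,-0.8,0],[2.6,0,-1.7,-1.0,0],[2.6,0,-2.2,-1.2,0]]

```text
t: 4.2
tool_pos: [0.5195, 0.2396, 0.223]
tool_rot: [1.987, 2.422, 0.02]
contact_force: [13.7, 4.2, 2.2]
opening: 0.0261
grip_force: 6.8
```

Request:
servo_tool:
  increments:
    - [[2.6,0,-0.8,-0.2,0],[2.6,0,-1.5,-0.4,0],[2.6,0,-2.2,-0.5,0],[2.6,0,-2.9,-0.6,0],[2.6,0,-3.6,-0.7,0]]

```text
t: 4.7
tool_pos: [0.487, 0.2332, 0.2348]
tool_rot: [1.984, 2.417, 0.033]
contact_force: [15.0, 2.6, 8.9]
opening: 0.026
grip_force: 7.3
```

Request:
servo_tool:
  increments:
    - [[2.6,0,-0.3,0,0],[2.6,0,-0.6,0,0],[2.6,0,-0.9,0,0],[2.6,0,-1.2,0,0],[2.6,0,-1.2,0,0]]

```text
t: 5.2
tool_pos: [0.4744, 0.2305, 0.2327]
tool_rot: [1.985, 2.418, 0.028]
contact_force: [16.3, 3.8, 5.2]
opening: 0.0265
grip_force: 8.0
```

Request:
servo_tool:
  increments:
    - [[2.6,0,-0.2,0,0],[2.6,0,-0.4,0,0],[2.6,0,-0.6,0,0],[2.6,0,-0.6,0,0]]

```text
t: 5.6
tool_pos: [0.4738, 0.2303, 0.2327]
tool_rot: [1.98, 2.41, 0.049]
contact_force: [39.2, 9.8, -7.0]
opening: 0.026
grip_force: 19.8
```

Hard stop reached: 40 N and no movement. I'll ease off, open, rise and look.

Request:
servo_tool:
  increments:
    - [[2.6,0,0.7,0,0],[4.0,0,0.9,0,0],[5.0,0,0.9,0,0],[5.0,0,0.9,-3,0],[5.0,0,0.9,-6.5,0]]

```text
t: 6.1
tool_pos: [0.4691, 0.2292, 0.2891]
tool_rot: [-1.99, -2.426, 0.009]
contact_force: [0.3, 0.7, 0.6]
opening: 0.05
grip_force: 0.0
```

Run:
```python
from h import *
print(ctrl.get_obs()['tool_pos'])
plan([(.50,.10,.33,90,5,5.0),(.536,-.22,.30,20,9,5.0),(.536,-.277,.20,11.2,4,4.5),(.536,-.277,.20,11.2,2,4.5)])
```

```text
[0.46905434 0.22916076 0.28906302]
[[5.0, -2.7, 0.1, -0.8, 2.3], [5.0, -5.3, 0.2, -1.6, 4.5], [5.0, -8.0, 0.3, -2.5, 6.8], [5.0, -10.6, 0.4, -3.3, 9.0], [5.0, -13.3, 0.5, -4.1, 11.3]]
[[5.0, -3.6, 0.4, 0.3, 7.8], [5.0, -7.1, 0.8, 0.7, 15.6], [5.0, -10.7, 1.2, 1.0, 23.3], [5.0, -14.2, 1.6, 1.3, 31.1], [5.0, -17.8, 2.0, 1.7, 38.9]]
[[5.0, -2.5, 2.5, 0.3, 7.8], [5.0, -5.0, 5.1, 0.7, 15.6], [5.0, -7.5, 7.6, 1.0, 23.3], [5.0, -10.1, 10.2, 1.3, 31.1], [4.5, -11.2, 11.1, 3.8, 33.3]]
[[4.5, -0.4, 1.4, 2.5, 2.2], [4.5, -0.9, 2.7, 5.0, 4.4], [4.5, -1.3, 4.1, 7.5, 6.6], [4.5, -1.3, 4.1, 7.5, 6.6], [4.5, -1.3, 4.1, 7.5, 6.6]]
```

Request:
servo_tool:
  increments:
    - [[5.0,-2.7,0.1,-0.8,2.3],[5.0,-5.3,0.2,-1.6,4.5],[5.0,-8.0,0.3,-2.5,6.8],[5.0,-10.6,0.4,-3.3,9.0],[5.0,-13.3,0.5,-4.1,11.3]]

```text
t: 6.6
tool_pos: [0.5012, 0.0994, 0.3319]
tool_rot: [-2.222, -2.219, 0.002]
contact_force: [0.9, -1.1, -0.2]
opening: 0.0497
grip_force: 0.0
```

Request:
servo_tool:
  increments:
    - [[5.0,-3.6,0.4,0.3,7.8],[5.0,-7.1,0.8,0.7,15.6],[5.0,-10.7,1.2,1.0,23.3],[5.0,-14.2,1.6,1.3,31.1],[5.0,-17.8,2.0,1.7,38.9]]

```text
t: 7.1
tool_pos: [0.5211, -0.0787, 0.3146]
tool_rot: [-2.837, -1.347, 0.001]
contact_force: [0.0, 0.0, 1.3]
opening: 0.0502
grip_force: 0.0
```

Request:
servo_tool:
  increments:
    - [[5.0,-2.5,2.5,0.3,7.8],[5.0,-5.0,5.1,0.7,15.6],[5.0,-7.5,7.6,1.0,23.3],[5.0,-10.1,10.2,1.3,31.1],[4.5,-11.2,11.1,3.8,33.3]]

```text
t: 7.6
tool_pos: [0.5386, -0.2377, 0.2798]
tool_rot: [3.101, 0.477, 0.006]
contact_force: [-0.4, 0.3, -0.3]
opening: 0.045
grip_force: 0.0
```

Request:
servo_tool:
  increments:
    - [[4.5,-0.4,1.4,2.5,2.2],[4.5,-0.9,2.7,5.0,4.4],[4.5,-1.3,4.1,7.5,6.6],[4.5,-1.3,4.1,7.5,6.6],[4.5,-1.3,4.1,7.5,6.6]]

```text
t: 8.1
tool_pos: [0.5375, -0.277, 0.2017]
tool_rot: [-3.125, -0.307, 0.003]
contact_force: [0.2, 0.3, 0.9]
opening: 0.045
grip_force: 0.0
```

Run:
```python
from h import *
s=grab('side');t=grab('top')
a=cv2.resize(s['img'][230:330,280:380],(400,400),interpolation=2);b=cv2.resize(t['img'][150:270,220:420],(400,240),interpolation=2)
c=cv2.resize(s['img'][90:250,200:350],(400,427)[::1],interpolation=2)[:400]
e=np.vstack([b,cv2.resize(c,(400,160))]) if 0 else b
cv2.imwrite('pics/c3.png',np.hstack([a,c])[:,:,::-1])
o=ctrl.get_obs();P=o['tool_pos'];R=cv2.Rodrigues(np.array(o['tool_rot']))[0];print(P,R.round(3))
q=proj(s,[[.536,-.277,.0945],[.536,-.277,.06]]);print(q,(q-[280,230])*4)
```

```text
[ 0.53867459 -0.27731655  0.20400196] [[ 0.981  0.195  0.002]
 [ 0.195 -0.981 -0.001]
 [ 0.002  0.001 -1.   ]]
[[333.64510732 278.46330245]
 [332.38778624 288.02535866]] [[214.58042929 193.8532098 ]
 [209.55114494 232.10143462]]
```

View pics/c3.png

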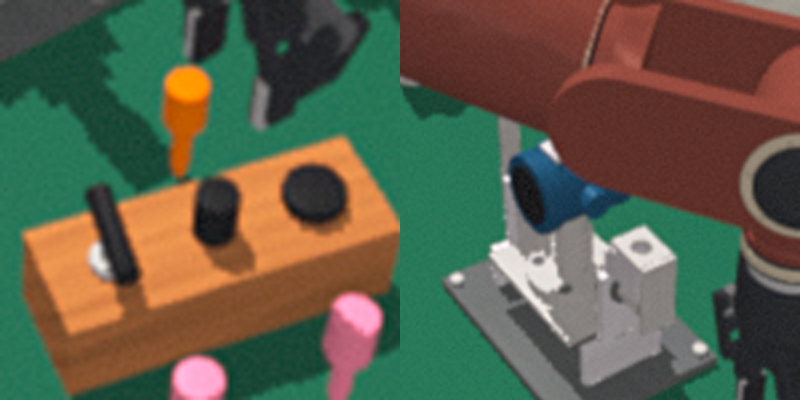

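The jig stands upright, with the tongue hole over the block at crop (642,246). The knob is at crop (217,210), under the tool to within about 2 mm, so I'll descend and grasp.

Request:
servo_tool:
  increments:
    - [[4.5,0,-0.1,4,0],[4.5,0,-0.1,8,0],[4.5,0,-0.1,10.5,0],[4.5,0,-0.1,11.7,0],[4.5,0,-0.1,11.8,0]]

```text
t: 8.7
tool_pos: [0.5378, -0.276, 0.0839]
tool_rot: [-3.126, -0.307, 0.001]
contact_force: [-0.0, -0.1, -0.8]
opening: 0.045
grip_force: 0.0
```

Request:
servo_tool:
  increments:
    - [[4.5,0,0,0,0],[2,0,0,0,0],[2,0,0,0,0],[2,0,0,0,0],[2,0,0,0,0]]
  newtons: 60

```text
t: 9.2
tool_pos: [0.5392, -0.2761, 0.0873]
tool_rot: [-3.126, -0.306, -0.004]
contact_force: [-1.4, 5.1, 7.0]
opening: 0.0242
grip_force: 58.6
```

Request:
servo_tool:
  increments:
    - [[2,0,0,-2,0],[2,0,0,-6,0],[2,0,0,-11,0],[2,0,0,-15,0],[2,0,0,-18,0]]

```text
t: 9.7
tool_pos: [0.5389, -0.2774, 0.2698]
tool_rot: [3.122, 0.306, 0.008]
contact_force: [0.2, 0.0, -1.8]
opening: 0.024
grip_force: 59.3
```

Run:
```python
from h import *
o=ctrl.get_obs();P=o['tool_pos'];print(P,o['contact_force'],o['opening'])
s=grab('side');t=grab('top')
q=proj(s,[P])[0];print(q); u,v=q.astype(int); x0,y0=max(u-40,0),max(v-40,0)
a=cv2.resize(s['img'][y0:y0+80,x0:x0+80],(400,400),interpolation=2); print(x0,y0)
# tongue hole views
b=cv2.resize(s['img'][165:205,265:305],(400,400),interpolation=2)
cv2.imwrite('pics/c4.png',np.hstack([a,b])[:,:,::-1])
cv2.imwrite('pics/t4.png',cv2.resize(t['img'][160:260,180:320],(800,571),interpolation=2)[:,:,::-1])
```

```text
[ 0.53888096 -0.27737072  0.26981552] [ 0.21828087  0.01345294 -1.75863761] 0.024024209903899585
[342.51088965 221.58539773]
302 181
```

View pics/c4.png

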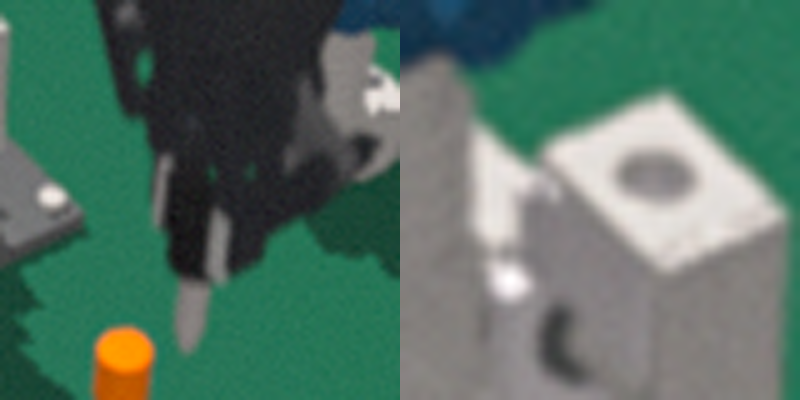

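View pics/t4.png

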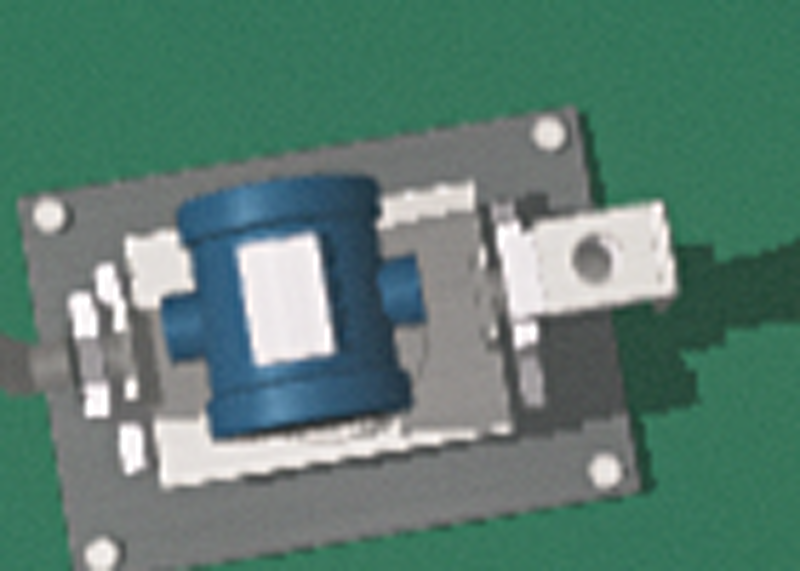

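The pin is held, with its tip at side crop (185,352). The tongue hole is at side crop (655,175) and top crop (593,257). I'll triangulate the hole and the pin's tilt.

Run:
```python
from h import *
np.set_printoptions(precision=4,suppress=True)
s=load('side');t=load('top')
f=lambda X,Y,k,x0,y0:(x0+(X+.5)/k-.5,y0+(Y+.5)/k-.5)
ht=f(593,257,5.714,180,160);hs=f(655-400,175,10,265,165)
print('tri',tri(t,ht,s,hs),'top@.192',onz(t,*ht,.192),'side@.192',onz(s,*hs,.192))
P=ctrl.get_obs()['tool_pos']
print('exp knobbase,tip',proj(s,[P-[0,0,.027],P-[0,0,.077]]),'seen tip',f(185,352,5,302,181),'emerge',f(193,285,5,302,181))
# hole blobs
for n,d,c in(('t',t,ht),('s',s,hs)):
    x,y=np.round(c).astype(int); g=d['img'][y-7:y+8,x-7:x+8].mean(2); 
    m=(g<170).astype(np.uint8); k,l,st,ce=cv2.connectedComponentsWithStats(m); i=l[7,7]; print(n,c,st[i],ce[i]+[x-7,y-7])
```

```text
tri (array([ 0.5319, -0.0465,  0.1899]), np.float64(0.0011766458184278735)) top@.192 [ 0.5311 -0.0463  0.192 ] side@.192 [ 0.5315 -0.0489  0.192 ]
exp knobbase,tip [[342.3157 230.3514]
 [339.9893 247.3834]] seen tip (338.6, 251.0) emerge (340.2, 237.6)
t (283.3676933846692, 204.56475323766188) [ 4  3  7  9 44] [283.0909 204.8636]
s (290.05, 182.05) [ 4  5  7  5 29] [290. 182.]
```

Run:
```python
from h import *
plan([(.539,-.25,.31,11.2,2,2.0),(.533,-.047,.305,11.2,6,2.0),(.533,-.047,.305,11.2,2,2.0)])
```

```text
[[2.0, 0.2, -1.4, -1.9, -0.0], [2.0, 0.4, -2.8, -3.7, -0.0], [2.0, 1.0, -6.2, -3.6, -0.0], [2.0, 1.5, -9.5, -3.6, -0.0], [2.0, 2.1, -12.8, -3.5, -0.0]]
[[2.0, 0.6, -3.3, 0.1, 0.0], [2.0, 1.1, -6.7, 0.2, 0.0], [2.0, 1.7, -10.0, 0.3, 0.0], [2.0, 1.7, -10.0, 0.3, 0.0], [2.0, 1.7, -10.0, 0.3, 0.0]]
```

Request:
servo_tool:
  increments:
    - [[2.0,0.2,-1.4,-1.9,0],[2.0,0.4,-2.8,-3.7,0],[2.0,1.0,-6.2,-3.6,0],[2.0,1.5,-9.5,-3.6,0],[2.0,2.1,-12.8,-3.5,0]]

```text
t: 10.3
tool_pos: [0.5332, -0.146, 0.2988]
tool_rot: [-3.127, -0.305, 0.0]
contact_force: [0.8, 0.2, -0.3]
opening: 0.0245
grip_force: 59.3
```

Request:
servo_tool:
  increments:
    - [[2.0,0.6,-3.3,0.1,0],[2.0,1.1,-6.7,0.2,0],[2.0,1.7,-10.0,0.3,0],[2.0,1.7,-10.0,0.3,0],[2.0,1.7,-10.0,0.3,0]]

```text
t: 10.8
tool_pos: [0.5307, -0.0452, 0.2957]
tool_rot: [3.126, 0.308, -0.001]
contact_force: [0.3, 0.0, -1.1]
opening: 0.0241
grip_force: 59.4
```

Run:
```python
from h import *
np.set_printoptions(precision=4,suppress=True)
s=grab('side');o=ctrl.get_obs();P=o['tool_pos'];print(P,o['tool_rot'],o['contact_force'])
cv2.imwrite('pics/c5.png',cv2.resize(s['img'][130:205,250:350],(800,600),interpolation=2)[:,:,::-1])
for z in(.077,.087): print(((proj(s,[P-[0,0,z]])-[250,130])*8+3.5))
print((proj(s,[[.5315,-.047,.192]])-[250,130])*8+3.5)
```

```text
[ 0.5308 -0.0459  0.2958] [ 3.1263  0.3063 -0.0009] [ 0.5052 -0.0979 -0.0481]
[[319.1626 344.0816]]
[[318.6547 370.5777]]
[[321.4724 416.1065]]
```

View pics/c5.png

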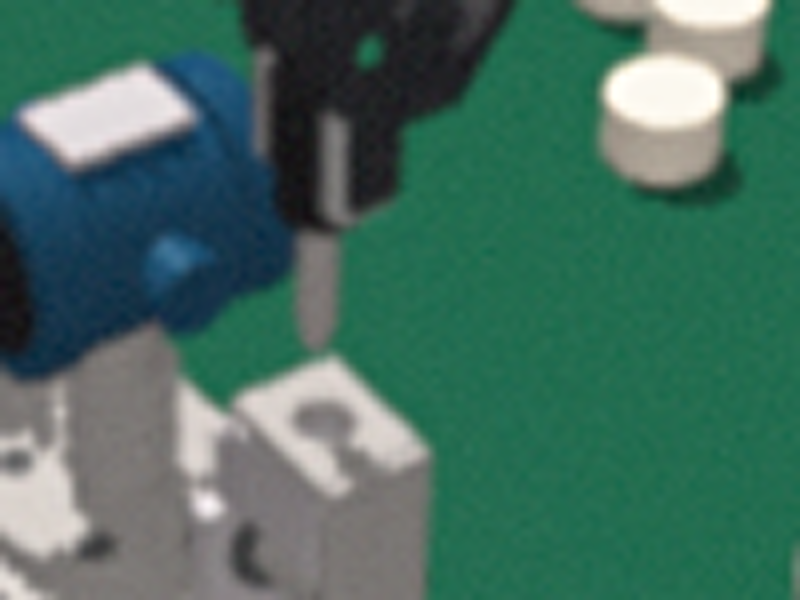

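The pin tip at (318,350) sits just above the hole at (324,418), about 1 mm off in x. I'll correct that and lower the pin.

Request:
servo_tool:
  increments:
    - [[2.0,0.1,0.1,0,0],[2.0,0.1,0.1,0.8,0],[2.0,0.1,0.1,1.6,0],[2.0,0.1,0.1,2.3,0],[2.0,0.1,0.1,3.0,0]]

```text
t: 11.35
tool_pos: [0.5319, -0.0467, 0.265]
tool_rot: [-3.126, -0.305, 0.002]
contact_force: [-0.8, 0.1, 0.0]
opening: 0.0242
grip_force: 59.4
```

Request:
servo_tool:
  increments:
    - [[2.0,0,0,0.4,0],[2.0,0,0,0.8,0],[2.0,0,0,1.2,0],[2.0,0,0,1.6,0]]

```text
t: 11.75
tool_pos: [0.5323, -0.0465, 0.2502]
tool_rot: [3.127, 0.306, 0.001]
contact_force: [-0.3, -0.4, -0.1]
opening: 0.0242
grip_force: 59.4
```

Request:
servo_tool:
  increments:
    - [[2.0,0,0,0.6,0],[2.0,0,0,1.2,0],[2.0,0,0,1.8,0],[2.0,0,0,2.3,0],[2.0,0,0,2.7,0]]

```text
t: 12.25
tool_pos: [0.532, -0.0464, 0.2226]
tool_rot: [-3.126, -0.306, 0.001]
contact_force: [0.1, -0.4, -0.4]
opening: 0.024
grip_force: 59.4
```

Request:
servo_tool:
  increments:
    - [[2.0,0,0,0.2,0],[2.0,0,0,0.4,0],[2.0,0,0,0.6,0],[2.0,0,0,0.6,0]]

```text
t: 12.65
tool_pos: [0.5325, -0.0465, 0.2192]
tool_rot: [3.126, 0.306, 0.001]
contact_force: [-4.0, 1.3, 5.2]
opening: 0.0241
grip_force: 60.4
```

Request:
servo_tool:
  increments:
    - [[2.0,0,0,0.2,0],[2.0,0,0,0.3,0],[2.0,0,0,0.3,0]]

```text
t: 12.95
tool_pos: [0.5326, -0.0465, 0.2191]
tool_rot: [3.126, 0.306, 0.002]
contact_force: [-9.5, 1.2, 16.5]
opening: 0.0242
grip_force: 61.2
```

Request:
servo_tool:
  increments:
    - [[2.0,0,0,-0.5,0],[4.5,0,0,-0.5,0],[4.5,0,0,-0.5,0],[4.5,0,0,-0.5,0]]

```text
t: 13.35
tool_pos: [0.532, -0.0464, 0.2187]
tool_rot: [-3.126, -0.306, 0.001]
contact_force: [0.9, 0.3, 0.4]
opening: 0.045
grip_force: 0.0
```

Request:
servo_tool:
  increments:
    - [[4.5,0,0,-2,0],[4.5,0,0,-5,0],[4.5,0,0,-9,0],[4.5,0,5,-10,0],[4.5,0,10,-10,0]]

```text
t: 13.85
tool_pos: [0.5528, -0.1442, 0.3228]
tool_rot: [3.123, 0.311, 0.009]
contact_force: [0.8, 0.3, -0.3]
opening: 0.0452
grip_force: 0.0
```

Request:
servo_tool:
  increments:
    - [[4.5,0,5,0,0],[4.5,0,10,0,0],[4.5,0,10,0,0]]

```text
t: 14.15
tool_pos: [0.5706, -0.2469, 0.3174]
tool_rot: [3.127, 0.297, -0.004]
contact_force: [-0.2, 0.8, 0.4]
opening: 0.0446
grip_force: 0.0
```

Run:
```python
from h import *
np.set_printoptions(precision=4,suppress=True)
s=grab('side');t=grab('top')
a=cv2.resize(s['img'][130:205,250:325],(400,400),interpolation=2);b=cv2.resize(t['img'][165:245,240:320],(400,400),interpolation=2)
cv2.imwrite('pics/c6.png',np.hstack([a,b])[:,:,::-1])
for z in(.192,.226):print((proj(s,[[.532,-.0465,z]])-[250,130])*5.33+2.2)
```

```text
[[214.6251 276.142 ]]
[[215.8349 216.4857]]
```

View pics/c6.png

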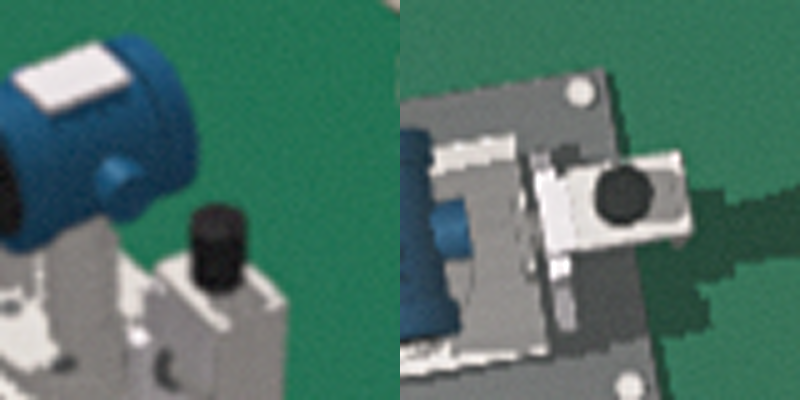

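The knob sits flat on the tongue: its base is at about (218,280) and its top at (218,217), against predicted centres of (215,276) and (216,216). The jig is upright and the arm is clear.

```bash
python3 -c "
from station import ctrl
print(ctrl.finish_job())"
```

```text
the job is handed in; nothing more can be done
None
```

I swung the jig upright against its stop and put the locking pin fully home through the tongue into the lock block. I handed the job in at about 14 s with the arm clear; the judge's result was not shown.

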